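Seat the drain deck of a tea tray and lock it with the turn-button

ROBOT

A 7-joint arm with a two-finger parallel gripper is mounted at the origin on a cart in front of the work surface, level with it; the furniture and walls round the work are solid. World frame = base frame: x ahead of the robot, y to its left, z up, the work surface at z = 0. Lengths are in m, angles in rad, forces in N, time in s.
With the tool pointing down it reaches from about 0.35 to 0.9 m from the base axis. Payload 19.9 kg.
Tool frame: the origin (TCP) lies midway between the tips of the shut fingers; the grasp point (between the pads) lies 19 mm behind it; z points along the fingers, x is the direction in which the jaws open and shut, and the axes are right-handed (so a half turn about z gives the same grasp; the last joint's range is limited). The gripper opens to 94 mm and grips with 3 to 60 N. Pads are 16 mm wide; open, the fingers measure 119 mm over their backs; the gripper's body (75 mm by 177 mm) begins 78 mm behind the grasp point.
Start: joints at [1.165, 0.417, -0.01, 1.614, 0.005, 1.111, -0.053], TCP at [0.223, -0.584, 0.205] pointing down, gripper open.
Joint ranges: [-2.81, 2.81], [-0.39, 2.02], [-1.27, 1.25], [0.06, 2.57], [-1.19, 4.33], [0.19, 2], [-2.82, 2.82]. Speed limits (rad/s): [1.89, 1.89, 2.39, 2.39, 3.01, 3.01, 3.01].

INTERFACE

Orientations are given as a 3x3 rotation matrix whose columns are the frame's x, y, z axes.
In Python, from bench import bot gives the robot as it stands. The module is installed in compiled form; this text tells all that it offers.
- The arm moves only by the shell command python3 -m handwheel 'ROWS' [FORCE]. ROWS is JSON, one flat list of numbers, 7 for each row, row after row: the shift along the tool's x, y, z in cm, then the turn, a rotation vector about the tool's x, y, z in degrees, then the closure, from -1 (fully open) to 1 (shut), so that 0 is half open. A call has 1 to 5 rows; each row is the pose to reach, as a shift and turn from the pose commanded when the call began, along the tool's axes at that moment; what a row does not reach only later rows make up. A row lasts 1/10 s, in which the tool goes at most 50 mm and 8.59 degrees, less where a joint would pass 70% of its speed; a pose out of reach is approached as far as the arm can. A call with a gripper value outside its range is refused whole. The fingers move at their own pace and stop on an object; FORCE is the grip in N (left out, the last holds). Time passes only in rows, so rows that repeat a pose let the fingers close. It gives the time, the measured TCP pose, the force and the opening at its end, in the units of the state.
- bot.get_obs(): the state, without advancing time (a new reading comes with each control period).
- bot.camera(name): name is "side" or "top"; returns the picture (420x560x3 uint8, red, green, blue); there is no depth.
- bot.camera_model(name): a dict with "camera_matrix" (3x3 intrinsics, pixels), "view" (4x4, takes a point from world to camera coordinates). Camera axes: x right, y up, looking along -z (the intrinsics and any distortion apply to the point x, -y, -z); pixel columns grow to the right and rows downward; lengths in m; the calibration is good to about 2 mm. A picture is of the moment at which its call begins. camera_model takes no time and is no camera call.
- bot.hand_in(): hands the job in, once; it reports no verdict.
The state is a dict: "time_s": time; "q": joint angles; "qd": joint speeds; "tau": joint torques, N m; "position": TCP position; "tool_rot": TCP orientation; "wrist_force": force on the tool from outside, world axes, zero at the start; "wrist_torque": the same for the moment, N m; "finger_gap": opening from 0.0 (shut) to 1.0 (fully open).
Only numpy, scipy, OpenCV 4.12 (cv2) and the standard library are available. Lean on these libraries where they do the work, as an engineer would, in place of code of your own. Each camera call takes 0.05 s, during which the arm holds its last target. There are 200 camera calls.

TASK

With the fingertips, gently push the bamboo drain deck, which sticks out over one end of the dark tea tray, along its rails until you feel its far end drop into the notch and it lies flat. Then push the brass turn-button round with a fingertip until it lies square across the end of the deck, so that the deck cannot lift when the tray is carried to the sink. Do not pick up or lift the deck, and leave the bowl, the cup and the caddy where they are.

Things in the scene. Friction and masses are not known exactly. Their poses are not given: they have to be found in the camera images.
- tray: dark lacquered tea tray, 210 x 177 x 55 mm, fast on the worktop. Origin: centre of underside; +x = the way the deck slides home, z up. Side walls 12 mm thick (inner faces y = +-76.5, top z = 55) guide the deck, 1.5 mm clear each side. Rails inside them, top z = 42, from the open end (x = -105) to the end wall (x = 85.5 to 105, top z = 55). The open end's wall is 34 mm high; the deck passes over it
- notch (a point): middle of the pair of notches cut in the two rails (18 mm wide along x, 9 mm deep), at rail-top height: x = 62, y = 0, z = 42 mm in the tray's frame; axes as the tray's
- deck: light slatted bamboo drain deck, loose, about 0.35 kg, 192 (x) x 150 (y) x 12 mm. Origin: centre of underside, +x to its leading end as the tray's +x. Starts 40 to 65 mm short of home, its trailing end sticking out over the tray's open end and its leading end riding about 7 mm high (nose up 3 to 5 degrees). Pressing on the overhang tips it. Home: origin at x = -12, y = 0, z = 42 mm in the tray's frame
- cleat (a point): middle of the underside of the cross cleat (14 mm wide along x, 7 mm deep) below the deck's leading end: x = 74, y = 0, z = -7 mm in the deck's frame. It rides on the rails; pushed along with 1 to 4 N it reaches the notches, drops 7 mm and the deck's end meets the end wall. Home: 7 mm below point notch, within 2 mm in x
- push_edge (a point): middle of the deck's trailing edge face (flat, 12 mm high), where to push: x = -96, y = 0, z = 6 mm in the deck's frame. Home, it stands 3 mm outside the tray's open end and 48 mm above the worktop, with nothing in front of it
- turn_button (a joint): angle of the brass turn-button on the end wall, rad. 0: along the wall, pointing to the tray's +y; negative (to -0.6): swung outward to +x; pi/2 (a stop): square across the deck's end, pointing to -x. Counter-clockwise from above is positive. Starts -0.5 to 0; friction holds it (about 1 N at the stud). It clears the seated deck by 4 mm; a deck that has not dropped blocks it
- button_pivot (a point): on the turn-button's vertical screw axis, at mid-height of its bar: x = 96, y = 0, z = 62 mm in the tray's frame. The bar is 13 mm wide, reaches 8 mm behind the axis and 46 mm out, and lies from 58 to 66 mm above the worktop
- button_stud (a point): round thumb stud, 10 mm thick, on the outer end of the bar, 40 mm from the screw axis, top 75 mm above the worktop; this point is 67 mm above the worktop
- tea_bowl: white tasting bowl with tea, 88 mm across, 52 mm high; bystander. Origin: centre of its underside
- cup: white tasting cup with ear handle, 62 x 80 x 60 mm; bystander. Origin: underside
- caddy: green tea caddy, 73 x 65 x 91 mm; bystander. Origin: centre of its underside

How it is judged:
On the way, in this order (a step that is already met when the one before it is completed fails the run):
1. the deck has dropped into the notches and lies flat, the turn-button still clear of it (z of cleat in the frame of notch below -0.004 m and x of cleat in the frame of notch between -0.005 and 0.005 m and angle between deck's own z axis and vertical below 0.025 rad and value of joint turn_button below 0.5 rad), for 0.2 s.
2. the turn-button lies across the end of the seated deck (z of cleat in the frame of notch below -0.004 m and x of cleat in the frame of notch between -0.005 and 0.005 m and angle between deck's own z axis and vertical below 0.025 rad and value of joint turn_button above 1.3 rad), for 0.2 s.
At the end, for the whole second after the job is handed in: the cleat is at least 4 mm down in the notches and within 5 mm of their middle along the rails, the deck lies flat (within 0.025 rad) and at rest, and the turn-button is across it (joint above 1.3 rad) (all of step 2 and linear speed of deck below 0.01 m/s); the robot touches nothing.
It fails at once if the deck is lifted off the rails (2 cm) or tipped (0.2 rad) (z of deck in the frame of tray above 0.065 m or angle between deck's own z axis and vertical above 0.2 rad).
It fails at once if the deck is rammed: pushed with more than 60 N (contact force between the fingers and deck above 60 N).
It fails at once if the tea bowl is moved more than 2 cm or tipped (distance of tea_bowl from where it was at the start of the episode above 0.02 m or angle between tea_bowl's own z axis and vertical above 0.3 rad).
It fails at once if the white cup is moved more than 2 cm or tipped (distance of cup from where it was at the start of the episode above 0.02 m or angle between cup's own z axis and vertical above 0.3 rad).
It fails at once if the green tea caddy is moved more than 2 cm or tipped (distance of caddy from where it was at the start of the episode above 0.02 m or angle between caddy's own z axis and vertical above 0.3 rad).
It also fails if it takes over 51 s, if anything falls off the work surface, if the arm or the gripper's body presses on something with over 40 N, if the wrist force passes 120 N, or if a joint passes its speed limit or range.

## Working session

There is one attempt and no reset: what is moved stays moved. The work goes in short steps, Python scripts to look and compute and a shell command to move; the robot and the scene stay as the last step left them, time stands still between calls to the robot, and variables do not carry over. Pictures are saved under pics/ and viewed, about 8 in all and at most 12, crops included, and the job is handed in when it is done.

```bash
mkdir -p pics
python3 - <<'E'
from bench import bot
import cv2,numpy as np
for n in("side","top"):
    im=bot.camera(n); cv2.imwrite(f"pics/{n}0.png",im[:,:,::-1])
    m=bot.camera_model(n); print(n,m["camera_matrix"],np.array(m["view"]).round(3).tolist(),[k for k in m])
o=bot.get_obs(); print(o["time_s"],o["position"],np.round(o["tool_rot"],3).tolist(),o["finger_gap"])
E
```

```text
side [[458.10454184   0.         267.9425882 ]
 [  0.         458.10454184 204.09543467]
 [  0.           0.           1.        ]] [[0.981, -0.19, -0.027, -0.601], [0.094, 0.354, 0.931, -0.055], [-0.167, -0.916, 0.365, -0.945], [0.0, 0.0, 0.0, 1.0]] ['camera_matrix', 'view']
top [[463.46692536   0.         277.85388859]
 [  0.         463.46692536 206.47645986]
 [  0.           0.           1.        ]] [[-0.027, -0.999, -0.017, -0.179], [0.993, -0.029, 0.118, -0.557], [-0.119, -0.014, 0.993, -0.907], [0.0, 0.0, 0.0, 1.0]] ['camera_matrix', 'view']
0.1 [ 0.22283731 -0.58356486  0.20489895] [[0.357, -0.934, -0.0], [-0.934, -0.357, 0.001], [-0.001, 0.0, -1.0]] 0.9999444345679781
```

View pics/top0.png

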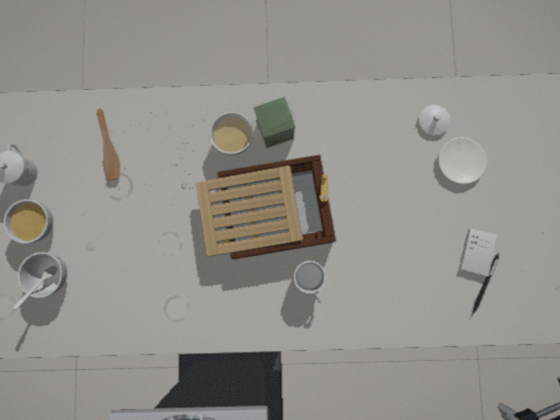

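View pics/side0.png

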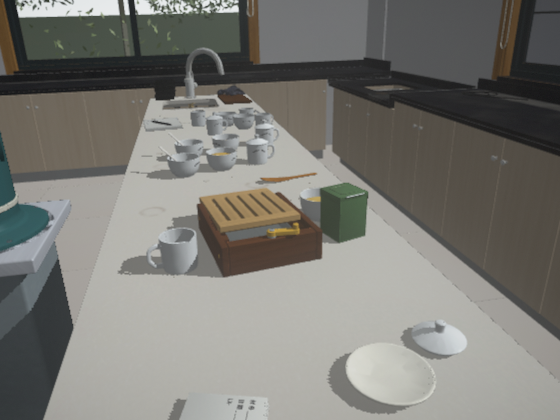

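The top view shows the deck at px (250,210) in the tray, sliding toward image right (world −y). The stud is near (325,178). The bowl is at (231,133), the caddy at (275,122) and the cup at (310,278). I'll zoom in to get accurate corners.

```bash
cat > h.py <<'E'
from bench import bot
import cv2,numpy as np
def ray(n,px,z):
    m=bot.camera_model(n);K=np.array(m["camera_matrix"]);V=np.array(m["view"])
    out=[]
    for (u,v) in np.atleast_2d(px):
        d=np.linalg.solve(K,[u,v,1])*[1,-1,-1]; R=V[:3,:3]; c=-R.T@V[:3,3]; w=R.T@d
        out.append(c+w*(z-c[2])/w[2])
    return np.array(out)
def crop(n,name,x0,y0,x1,y1,s=5):
    im=bot.camera(n)[:,:,::-1]; cv2.imwrite(f"pics/{name}.png",cv2.resize(im[y0:y1,x0:x1],None,fx=s,fy=s,interpolation=cv2.INTER_CUBIC)); return im
E
python3 - <<'E'
from h import *
im=crop("top","c1",190,145,345,265,5)
g=cv2.cvtColor(np.ascontiguousarray(im),cv2.COLOR_BGR2HSV)
b,gg,r=[im[:,:,i].astype(int) for i in range(3)]
print(g[205,330],g[215,250],g[188,325],g[160,250])
dark=((g[:,:,2]<75)&(r>b+8)).astype(np.uint8); dark[:145]=0;dark[265:]=0;dark[:,:190]=0;dark[:,345:]=0
c=max(cv2.findContours(dark,0,2)[0],key=cv2.contourArea); print(cv2.approxPolyDP(c,4,True)[:,0].tolist(), cv2.boxPoints(cv2.minAreaRect(c)).tolist())
E
```

```text
[ 13  16 146] [ 18  90 148] [ 21 122 170] [ 17  16 109]
[[318, 156], [218, 173], [285, 164], [292, 173], [311, 169], [323, 226], [322, 241], [234, 252], [232, 258], [334, 240], [325, 233], [326, 202], [318, 198], [320, 179], [316, 185], [315, 160], [320, 166]] [[217.33169555664062, 171.83567810058594], [320.40509033203125, 155.2930145263672], [334.4134216308594, 242.5756072998047], [231.34002685546875, 259.1182861328125]]
```

View pics/c1.png

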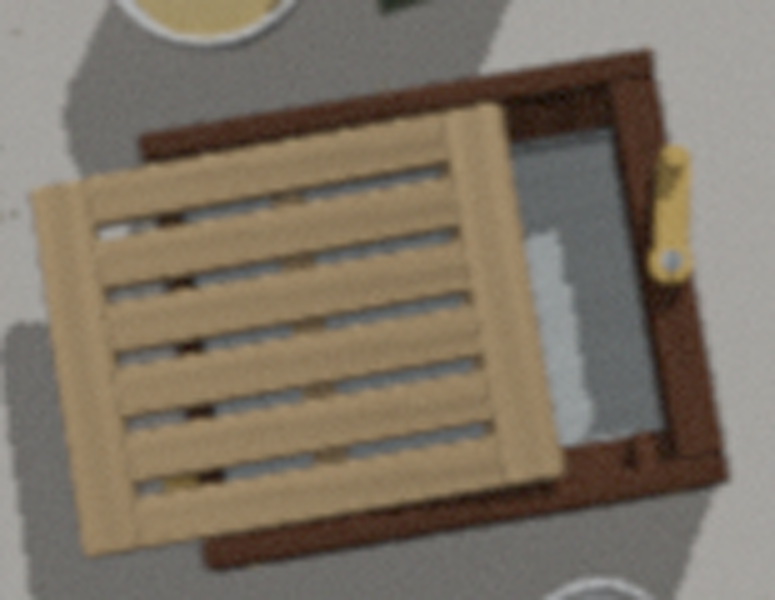

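Run:
```python
from h import *
P=lambda L:(np.array(L,float)+.5)/5-.5+[190,145]
T=ray("top",P([(140,137),(650,50),(728,482),(207,568)]),.055)[:,:2]
c=T.mean(0); a=(T[1]+T[2]-T[0]-T[3]); b=(T[0]+T[1]-T[2]-T[3])
print("sides",[round(np.linalg.norm(T[i]-T[i-1])*1e3) for i in range(4)])
tx=np.arctan2(a[1],a[0]); ty=np.arctan2(b[1],b[0])-np.pi/2
print("centre",c,"yaw",tx,ty)
y=(tx*177+ty*177)/354; R=np.array([[np.cos(y),-np.sin(y)],[np.sin(y),np.cos(y)]])
for nm,px,z in[("trail",[(33,190),(88,555)],.051),("lead",[(500,102),(562,472)],.061),("pivot",[(672,262)],.067),("stud",[(675,160)],.075)]:
    w=ray("top",P(px),z)[:,:2]; print(nm,w.round(4).tolist(),"tray",((w-c)@R).round(4).tolist())
np.save("tray.npy",[c[0],c[1],y])
for nm,p in [("piv",(.096,0)),("edgehome",(-.108,0)),("studhome",(.056,0))]: print(nm,c+R@p)
for nm,px,z in[("bowl",(231,133),.052),("caddy",(275,122),.09),("cup",(310,278),.06)]: 
    w=ray("top",[px],z)[0,:2];print(nm,w,(w-c)@R)
o=bot.get_obs();print(np.degrees(np.arctan2(o["tool_rot"][1][0],o["tool_rot"][0][0])))
```

```text
sides [173, 207, 175, 206]
centre [ 0.55000108 -0.19073763] yaw -1.4327397646231743 -1.4324466851507578
trail [[0.6022, -0.0327], [0.4563, -0.0534]] tray [[-0.1493, 0.0735], [-0.1489, -0.0739]]
lead [[0.6302, -0.2204], [0.4831, -0.24]] tray [[0.0404, 0.0753], [0.0396, -0.073]]
pivot [[0.5634, -0.2854]] tray [[0.0956, 0.0002]]
stud [[0.6022, -0.2874]] tray [[0.103, 0.0384]]
piv [ 0.56322638 -0.28582228]
edgehome [ 0.53512262 -0.08376739]
studhome [ 0.55771584 -0.24620367]
bowl [ 0.70160183 -0.10411873] [-0.06490794  0.16208819]
caddy [ 0.70985389 -0.19427053] [0.02552111 0.15784193]
cup [ 0.40777364 -0.25295215] [ 0.04202756 -0.14944222]
-69.09908380460526
```

```bash
cat >> h.py <<'E'
c0x,c0y,yaw=np.load("tray.npy") if __import__("os").path.exists("tray.npy") else (0,0,0)
def to(tx,ty,z):  # rows needed (tool cm, turn deg) to reach tray-frame point with tool x || tray y
    o=bot.get_obs(); R=np.array(o["tool_rot"]); p=np.array(o["position"])
    ex=np.array([np.cos(yaw),np.sin(yaw),0]); ey=np.array([-ex[1],ex[0],0])
    d=np.array([c0x,c0y,0])+ex*tx+ey*ty+[0,0,z]-p
    Rd=np.column_stack([ey,ex,[0,0,-1]])
    rel=p-[c0x,c0y,0]
    print("t",o["time_s"],"tray pos mm",np.round([rel@ex*1e3,rel@ey*1e3,p[2]*1e3],1),"move cm",np.round(R.T@d*100,2),"turn",np.round(np.degrees(cv2.Rodrigues(R.T@Rd)[0].ravel()),1),"F(tray)",np.round([np.dot(o["wrist_force"],e) for e in(ex,ey,[0,0,1])],1),"q",np.round(o["q"],2),"gap",round(o["finger_gap"],2))
E
python3 -m handwheel '[-4,-4.5,0,0,0,-7,-1, -8,-9,0,0,0,-14,-1, -12,-13.5,0,0,0,-21,-1, -16,-18,0,0,0,-28,-1, -18,-20,0,0,0,-35,-1]'
python3 -c "from h import *; to(-.185,0,.2)"
```

```text
time_s: 0.65
position: [0.3377, -0.3596, 0.2054]
tool_rot: [[0.831, -0.556, -0.0], [-0.556, -0.831, -0.0], [-0.0, 0.0, -1.0]]
wrist_force: [0.9, -0.4, 1.3]
finger_gap: 1.002
t 0.65 tray pos mm [ 138.  -233.5  205.4] move cm [ -4.07 -39.65   0.53] turn [  0.    0.  -41.7] F(tray) [0.5 0.8 1.3] q [ 0.96  0.19 -0.23  1.93  0.05  1.03  0.12] gap 1.0
```

```bash
python3 -m handwheel '[-0.4,-4,0,0,0,-8,-1, -0.8,-8,0,0,0,-16,-1, -1.2,-12,0,0,0,-24,-1, -1.6,-16,0,0,0,-32,-1, -2,-20,0,0,0,-40,-1]' >/dev/null
python3 -c "from h import *; to(-.185,0,.2)"
```

```text
t 1.15 tray pos mm [ -23.6 -114.7  205.5] move cm [ 10.99 -16.47   0.55] turn [ 0.   0.  -1.7] F(tray) [0.3 1.2 0.2] q [ 0.75  0.16 -0.46  1.97  0.08  1.02  0.36] gap 1.0
```

```bash
python3 -m handwheel '[2.2,-3.3,0,0,0,-1,-1, 4.4,-6.6,0,0,0,-1.7,-1, 6.6,-10,0,0,0,-1.7,-1, 8.8,-13.2,0.3,0,0,-1.7,-1, 11,-16.5,0.5,0,0,-1.7,-1]' >/dev/null
python3 -c "from h import *; to(-.185,0,.036)"
```

```text
t 1.65 tray pos mm [-184.4    1.1  200.3] move cm [-0.1  -0.06 16.43] turn [ 0.   0.  -0.3] F(tray) [ 0.8 -0.1 -0.1] q [ 0.44  0.29 -0.58  1.85  0.18  1.05 -0.07] gap 1.0
```

```bash
python3 -m handwheel '[-0.1,0,4,0,0,0,-1, -0.1,0,8,0,0,0,-1, -0.1,0,12,0,0,0,-1, -0.1,0,15,0,0,-0.3,-1, -0.1,0,16.4,0,0,-0.3,-1]' >/dev/null
python3 -m handwheel '[0,0.6,0,0,0,0,-1, 0,1.2,0,0,0,0,-1, 0,1.6,0,0,0,0,-1, 0,2,0,0,0,0,-1, 0,2.3,0,0,0,0,-1]'|grep force
python3 -c "from h import *; to(-.116,0,.036)"
```

```text
wrist_force: [-0.5, 2.5, 2.7]
t 2.65 tray pos mm [-1.597e+02 -1.000e-01  3.730e+01] move cm [0.01 4.37 0.13] turn [ 0.  -0.1 -0. ] F(tray) [-2.6 -0.2  2.7] q [ 0.4   0.52 -0.49  1.97  0.36  0.73 -0.17] gap 1.0
```

```bash
python3 -m handwheel '[0,0.3,0,0,0,0,-1, 0,0.6,0,0,0,0,-1, 0,0.9,0,0,0,0,-1, 0,1.2,0,0,0,0,-1, 0,1.5,0,0,0,0,-1]'|grep force
python3 -m handwheel '[0,0.3,0,0,0,0,-1, 0,0.6,0,0,0,0,-1, 0,0.9,0,0,0,0,-1, 0,1.2,0,0,0,0,-1, 0,1.5,0,0,0,0,-1]'|grep force
python3 -c "
from h import *; to(-.116,0,.036); crop('top','c2',190,145,345,265,5)"
```

```text
wrist_force: [-0.8, 2.2, 2.6]
wrist_force: [-0.2, 1.9, 2.0]
t 3.65 tray pos mm [-129.9   -0.6   36.4] move cm [0.06 1.39 0.04] turn [-0.  0. -0.] F(tray) [-1.9  0.   2. ] q [ 0.45  0.53 -0.48  1.95  0.36  0.74 -0.11] gap 1.0
```

View pics/c2.png

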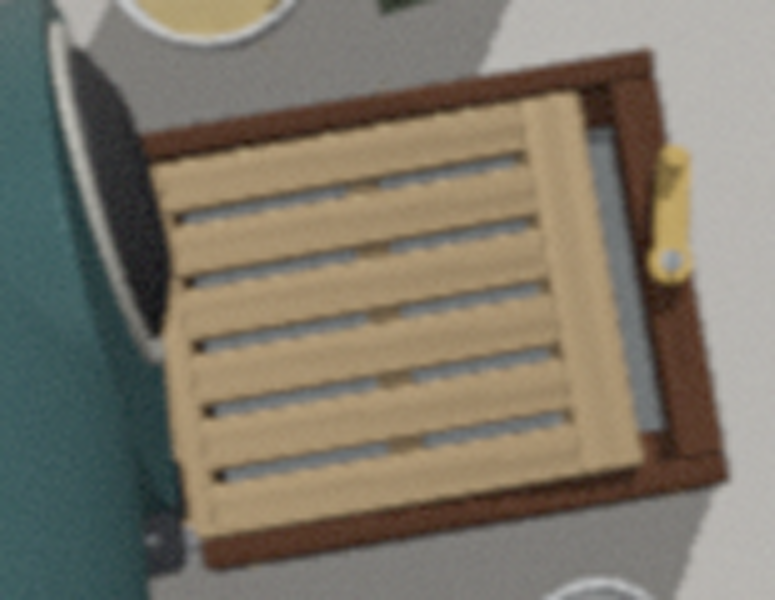

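The deck's leading corner moved from crop px 562 to 640, about 29 mm, and it is sliding square. About 13 mm remain, so I'll go more slowly.

```bash
python3 -m handwheel '[0,0.2,0,0,0,0,-1, 0,0.4,0,0,0,0,-1, 0,0.6,0,0,0,0,-1, 0,0.8,0,0,0,0,-1, 0,0.9,0,0,0,0,-1]'|grep force
python3 -m handwheel '[0,0.1,0,0,0,0,-1, 0,0.2,0,0,0,0,-1, 0,0.3,0,0,0,0,-1, 0,0.4,0,0,0,0,-1, 0,0.4,0,0,0,0,-1]'|grep force
python3 -c "
from h import *; to(-.116,0,.036)"
```

```text
wrist_force: [-0.6, 3.2, 2.3]
wrist_force: [0.4, 0.3, 1.0]
t 4.7 tray pos mm [-117.    -0.6   36.4] move cm [0.06 0.1  0.04] turn [ 0.  0. -0.] F(tray) [-0.2  0.4  1. ] q [ 0.47  0.54 -0.48  1.94  0.36  0.74 -0.08] gap 1.0
```

```bash
python3 -m handwheel '[0,0.1,0,0,0,0,-1, 0,0.1,0,0,0,0,-1, 0,0.1,0,0,0,0,-1]'|grep force
python3 -c "
from h import *; to(-.116,0,.036)
a=crop('side','a',190,180,325,270,4);b=crop('top','b',190,145,345,265,5)
A=cv2.imread('pics/a.png');B=cv2.imread('pics/b.png');B=cv2.resize(B[:,150:],None,fx=.48,fy=.48)
A=A[:,:];h=max(A.shape[0],B.shape[0]);C=np.zeros((h,A.shape[1]+B.shape[1],3),np.uint8);C[:A.shape[0],:A.shape[1]]=A;C[:B.shape[0],A.shape[1]:]=B;print(C.shape)
cv2.imwrite('pics/c3.png',C[:,:])"
```

```text
wrist_force: [1.1, -0.3, -0.0]
t 5.0 tray pos mm [-116.1   -0.6   36.4] move cm [0.06 0.01 0.04] turn [ 0.  0. -0.] F(tray) [ 0.5  1.  -0. ] q [ 0.47  0.54 -0.48  1.94  0.36  0.74 -0.08] gap 1.0
(360, 840, 3)
```

```bash
python3 -c "
import cv2;C=cv2.imread('pics/c3.png');cv2.imwrite('pics/c3.png',C[:,:800])"
```

```text
(no output)
```

View pics/c3.png

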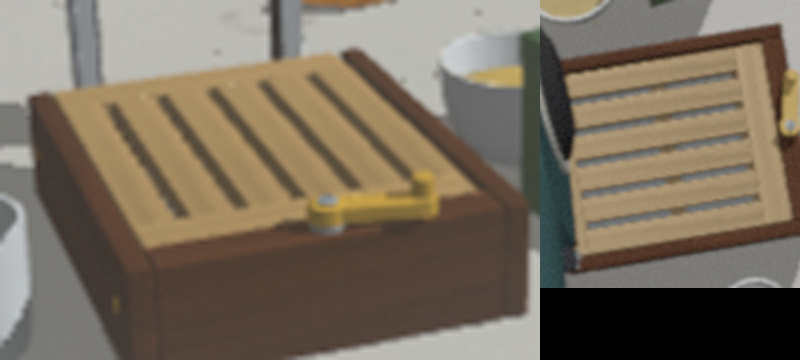

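The deck now lies flush with the side walls in the side view, with its nose down at px (150,240)–(480,190). The button is still along the wall. Next I back off, rise, shut the fingers and go to the outer side of the stud.

```bash
python3 -m handwheel '[0,-1,0,0,0,0,-1, 0,-2.5,0,0,0,0,-1, 0,-3,-4,0,0,0,0, 0,-3,-8,0,0,0,1, 0,-3,-10,0,0,0,1]'|grep force
python3 -c "from h import *; to(.135,.036,.14)"
```

```text
wrist_force: [1.2, 0.1, -0.8]
t 5.6 tray pos mm [-148.     0.4  139.4] move cm [ 3.51 28.31 -0.04] turn [ 0.  -0.2  0.1] F(tray) [ 0.   1.2 -0.8] q [ 0.48  0.38 -0.56  1.9   0.25  0.93 -0.05] gap 0.78
```

```bash
python3 -m handwheel '[0.6,4,0,0,0,0,1, 1.2,8,0,0,0,0,1, 1.8,12,0,0,0,0,1, 2.4,16,0,0,0,0,1, 3.5,20,0,0,0,0,1]'|grep force
python3 -m handwheel '[0,3,0,0,0,0,1, 0,6,0,0,0,0,1, 0,8.3,0,0,0,0,1, 0,8.3,0,0,0,0,1]'|grep force
python3 -c "from h import *; to(.135,.036,.064)"
```

```text
wrist_force: [1.1, 0.7, 1.6]
wrist_force: [-0.3, 0.5, 0.2]
t 6.5 tray pos mm [138.7  33.9 135.8] move cm [ 0.21 -0.37  7.18] turn [ 0.   0.  -0.2] F(tray) [-0.5 -0.3  0.2] q [ 0.75  0.63 -0.45  1.5   0.29  1.08  0.37] gap 0.02
```

```bash
python3 -m handwheel '[0.8,-0.3,3,0,0,0,1, 0.8,-0.3,6,0,0,0,1, 0.8,-0.3,7.1,0,0,0,1, 0.8,-0.3,7.1,0,0,0,1]'|grep force
python3 -c "from h import *; to(.111,.045,.064)"
```

```text
wrist_force: [-0.5, -0.1, -0.1]
t 6.9 tray pos mm [132.1  42.1  64.2] move cm [ 0.29 -2.11  0.02] turn [-0.1  0.1  0. ] F(tray) [ 0.1 -0.5 -0.1] q [ 0.72  0.71 -0.42  1.54  0.33  0.97  0.33] gap 0.01
```

```bash
python3 -m handwheel '[0.1,-0.5,0,0,0,0,1, 0.2,-1,0,0,0,0,1, 0.3,-1.4,0,0,0,0,1, 0.3,-1.8,0,0,0,0,1, 0.3,-2.1,0,0,0,0,1]'|grep force
python3 -m handwheel '[0,-0.4,0,0,0,0,1, 0,-0.8,0,0,0,0,1, 0,-1.2,0,0,0,0,1, -0.1,-1.6,0,0,0,0,1, -0.1,-1.8,0,0,0,0,1]'|grep force
python3 -c "from h import *; to(.079,.0345,.064)"
```

```text
wrist_force: [1.6, -0.7, 0.7]
wrist_force: [-0.3, -1.1, 2.9]
t 7.9 tray pos mm [94.4 44.1 65.4] move cm [-0.96 -1.54  0.14] turn [-0.  0. -0.] F(tray) [ 1.1 -0.5  2.9] q [ 0.68  0.68 -0.43  1.59  0.33  0.94  0.28] gap 0.0
```

```bash
python3 -m handwheel '[-0.15,-0.3,0,0,0,0,1, -0.3,-0.6,0,0,0,0,1, -0.5,-0.9,0,0,0,0,1, -0.7,-1.2,0,0,0,0,1, -0.95,-1.5,0,0,0,0,1]'|grep force
python3 -m handwheel '[-0.3,-0.2,0,0,0,0,1, -0.6,-0.4,0,0,0,0,1, -0.9,-0.7,0,0,0,0,1, -1.2,-0.9,0,0,0,0,1, -1.4,-1,0,0,0,0,1]'|grep force
python3 -c "from h import *; to(.068,.019,.064); crop('top','c4',190,145,345,265,5)"
```

```text
wrist_force: [0.4, -1.8, 0.9]
wrist_force: [-0.2, -8.2, -1.6]
t 8.9 tray pos mm [71.1 19.8 65.4] move cm [-0.08 -0.31  0.14] turn [ 0.1  0.  -0.1] F(tray) [ 8.  -1.4 -1.6] q [ 0.69  0.63 -0.44  1.68  0.33  0.9   0.26] gap 0.01
```

View pics/c4.png

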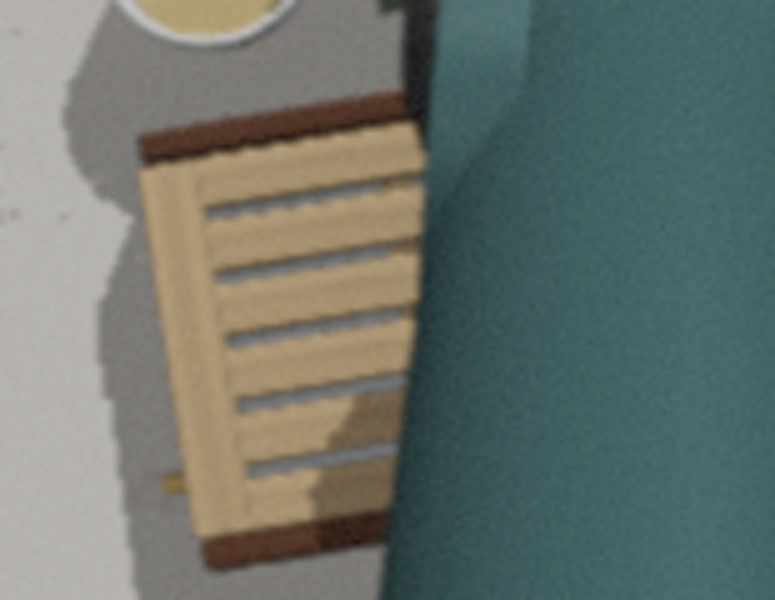

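The gripper hides the button from above, so I'll look from the side.

```bash
python3 -c "from h import *; crop('side','c5',190,150,350,270,5)"
```

```text
(no output)
```

View pics/c5.png

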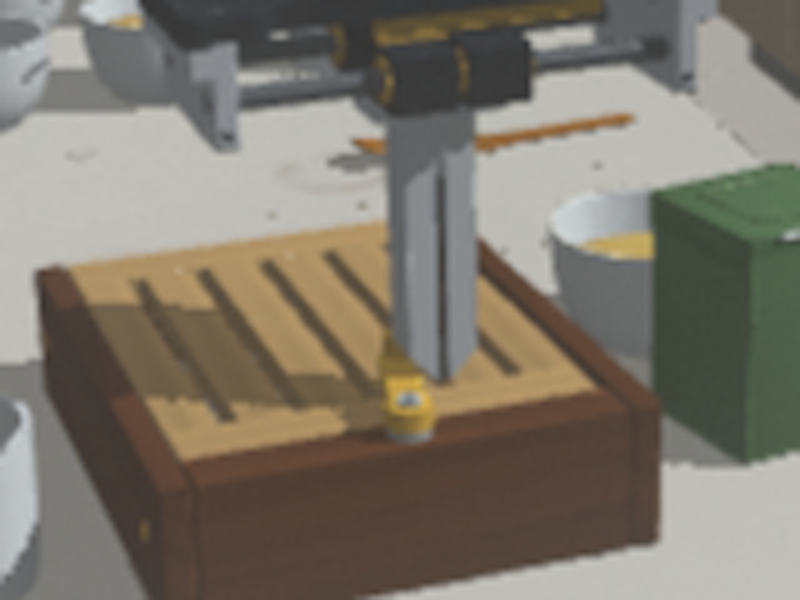

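The button is nearly across, at roughly 75–80°, but the tapered fingertip is pressing the stud end-on. I'll step around to the stud's +y side and push −y there.

```bash
python3 -m handwheel '[0.2,0.3,0,0,0,0,1, 0.8,0.3,0,0,0,0,1, 1.6,0.2,0.2,0,0,0,1, 1.7,-0.6,0.3,0,0,0,1, 1.7,-1.3,0.3,0,0,0,1]'|grep force
python3 -m handwheel '[-0.4,0,0,0,0,0,1, -0.8,0,0,0,0,0,1, -1.2,0,0,0,0,0,1, -1.5,0,0,0,0,0,1, -1.8,0,0,0,0,0,1]'|grep force
python3 -c "from h import *; to(.058,.013,.062)"
```

```text
wrist_force: [0.7, -0.6, -1.2]
wrist_force: [0.4, 0.2, 0.0]
t 10.0 tray pos mm [57.  19.6 62.5] move cm [-0.66  0.1   0.05] turn [-0. -0. -0.] F(tray) [-0.1  0.4  0. ] q [ 0.67  0.62 -0.44  1.71  0.33  0.89  0.24] gap 0.01
```

```bash
python3 -m handwheel '[-0.15,0,0,0,0,0,1, -0.3,0,0,0,0,0,1, -0.4,0,0,0,0,0,1, -0.4,0,0,0,0,0,1]'|grep force
python3 -c "from h import *; to(.058,.013,.062)"
```

```text
wrist_force: [11.3, 1.0, -3.3]
t 10.4 tray pos mm [56.9 17.6 63. ] move cm [-0.46  0.11  0.09] turn [ 0.  -0.2  0. ] F(tray) [ 0.5 11.3 -3.3] q [ 0.68  0.62 -0.44  1.71  0.33  0.88  0.24] gap 0.0
```

An 11 N reaction along y at tray y = 17.6 mm means the button is against its stop. I'll retreat and check.

```bash
python3 -m handwheel '[1,0,0,0,0,0,1, 2,0,0,0,0,0,1, 2.5,0,-4,0,0,0,1, 2.5,0,-8,0,0,0,1, 2.5,0,-11,0,0,0,1]'|grep force
python3 -m handwheel '[0,4,0,0,0,0,1, 0,8,0,0,0,0,1, 0,12,0,0,0,0,1, 0,16,0,0,0,0,1, 0,20,0,0,0,0,1]'|grep force
python3 -c "
from h import *; to(.25,.04,.17)
a=crop('side','a',190,180,360,270,3);b=crop('top','b',190,145,345,265,5)
A=cv2.imread('pics/a.png')[:,:290*1];B=cv2.imread('pics/b.png')[:,:]
A=cv2.resize(cv2.imread('pics/a.png'),(400,212));B=cv2.resize(B,(400,310))
C=np.zeros((310,800,3),np.uint8);C[:212,:400]=A;C[:,400:]=B;cv2.imwrite('pics/c6.png',C)"
```

```text
wrist_force: [-0.1, 0.3, -0.2]
wrist_force: [-0.2, -0.7, -0.4]
t 11.4 tray pos mm [258.4  40.8 172.2] move cm [-0.08 -0.84  0.22] turn [-0.  0. -0.] F(tray) [ 0.7 -0.3 -0.4] q [ 0.81  0.74 -0.42  1.21  0.29  1.25  0.53] gap 0.01
```

View pics/c6.png

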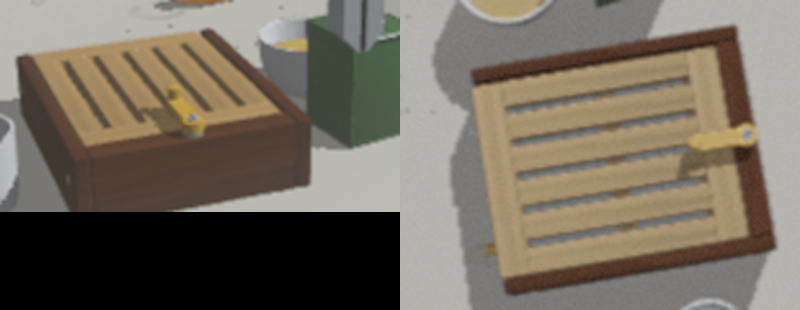

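In the top view the brass button runs from crop px (747,135) to (697,142), parallel to the slats and square across the deck end. The deck is flush inside the tray walls in both views, and the arm is clear.

```bash
python3 -c "from bench import bot; print(bot.hand_in())"
```

```text
the job is handed in; nothing more can be done
None
```

I've handed the job in: the deck is pushed home and lies flat in the notches, and the brass turn-button is square across its end. The clock stood at about 11.5 s; `hand_in` gives no verdict.

- **Deck:** I pushed its trailing edge with the open fingertips about 41 mm along the rails. The force readings stayed at about 2–3 N, then fell to near zero as the end dropped into the notches.
- **Button:** I pushed it round with the shut fingertips. The first push stopped short at about 75–80°, with the fingertip pressing the stud end-on at 8 N. I stepped round to the other side of the stud and pushed again, until an 11 N reaction showed it was against its stop.
- **Last checks:** The deck looked flush in the last top and side pictures, and the button lay parallel to the slats by eye, to about a degree. The arm was clear, with wrist force under 1 N. The bowl, caddy and cup looked unmoved where they were in view. I did not measure the bystanders' positions or the cleat's depth separately.

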